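Bring the empty bin round to the front of the parts carousel

ROBOT

A 7-joint arm with a two-finger parallel gripper is mounted at the origin on the work surface. World frame = base frame: x ahead of the robot, y to its left, z up, the work surface at z = 0. Lengths are in m, angles in rad, forces in N, time in s.
With the tool pointing down it reaches from about 0.4 to 0.85 m from the base axis. Payload 4.5 kg.
Tool frame: the origin (TCP) lies midway between the tips of the shut fingers; the grasp point (between the pads) lies 19 mm behind it; z points along the fingers, y is the line along which they close (so a half turn about z gives the same grasp; the last joint's range is limited). The gripper opens to 88 mm and grips with 3 to 60 N. Pads are 18 mm wide; open, the fingers measure 123 mm over their backs; the gripper's body (75 mm by 187 mm) begins 45 mm behind the grasp point.
Start: joints at [-1.152, 0.689, -0.195, 1.565, 0.157, 0.902, -0.215], TCP at [0.235, 0.579, 0.203] pointing down, gripper open.
Joint ranges: [-3.01, 3.01], [-0.46, 2.08], [-1.47, 1.51], [0.13, 2.56], [-1, 4.14], [0.04, 2.09], [-2.66, 2.66]. Speed limits (rad/s): [2.57, 2.57, 3.14, 3.14, 3.14, 3.14, 3.14].

INTERFACE

Orientations are given as a unit quaternion [x, y, z, w].
In Python, from plant import r gives the robot as it stands.
- The arm moves only by the tool carry_out, never from a script. Its argument "plan" is a list of rows, each an object with "rot": the turn, a rotation vector about the tool's x, y, z in rad, a list of three; "xyz": the shift along the tool's x, y, z in m, a list of three; "grip": the closure in counts, from 0 (fully open) to 255 (shut). In form: [{"rot": [wx, wy, wz], "xyz": [dx, dy, dz], "grip": grip}, ...]. A call has 1 to 8 rows; each row is the pose to reach, as a shift and turn from the pose commanded when the call began, along the tool's axes at that moment; what a row does not reach only later rows make up. A row lasts 1/12 s, in which the tool goes at most 41.7 mm and 7.16 degrees, less where a joint would pass 70% of its speed; a pose out of reach is approached as far as the arm can. A call with a gripper value outside its range is refused whole. The fingers move at their own pace and stop on an object; "squeeze" is the grip in N (left out, the last holds). Time passes only in rows, so rows that repeat a pose let the fingers close. It gives the time, the measured TCP pose, the force, the opening and the grip force at its end, in the units of the state.
- r.get_state(): the state, without advancing time (a new reading comes with each control period).
- r.snapshot(name): name is "side" or "top"; returns the picture (384x512x3 uint8, red, green, blue); there is no depth.
- r.camera_params(name): a dict with "fx", "fy", "cx", "cy" (pixels), "position" and "attitude" of the camera in the world. Camera axes: x right, y down, z forward; pixel columns grow to the right and rows downward; lengths in m; the calibration is good to about 2 mm. A picture is of the moment at which its call begins. camera_params takes no time and is no camera call.
- r.finish_job(): hands the job in; it is judged then, once.
The state is a dict: "clock": time; "q": joint angles; "qd": joint speeds; "joint_torque": joint torques, N m; "tool_pos": TCP position; "eef_rot": TCP orientation; "contact_force": force on the tool from outside, world axes, zero at the start; "moment": the same for the moment, N m; "opening": opening from 0.0 (shut) to 1.0 (fully open); "finger_force": force on a finger pad.
Only numpy, scipy, OpenCV 4.12 (cv2) and the standard library are available. Lean on these libraries where they do the work, as an engineer would, in place of code of your own. Each camera call takes 0.05 s, during which the arm holds its last target. There are 200 camera calls.

TASK

One of the five pick bins on the parts carousel is empty and needs refilling: push the turntable round by its notched rim, with a fingertip, until the empty bin faces the pointer on the carousel's foot, squarely and at rest. Then, and not before, press the refill call button beside the carousel fully down and let it come up again. Do not grip or lift anything, do not press against the cardboard bins, keep the spool standing on the middle of the carousel, and leave everything else on the bench where it is.

Things in the scene. Friction and masses are not known exactly. Their poses are not given: they have to be found in the camera images.
- carousel: the carousel's fixed foot, dark steel: a round plate (190 mm across, 8 mm high) with a stem and a tongue 30 mm wide and 8 mm high that runs out along its own -x to 200 mm from the axis and carries the pointer. Origin on the turning axis at bench height; its -x axis is the carousel's front, its z is up. It does not move, but stands elsewhere and turned otherwise in each run
- pointer (a point): top of the small diamond-shaped steel pointer on the tongue, 184 mm from the axis, 20 mm above the bench; clear of the turntable by 34 mm radially
- axis (a point): the turning axis at the turntable's top face, 55 mm above the bench
- turntable (a joint): turning angle of the aluminium turntable, rad, counter-clockwise seen from above; 0 (or any whole turn) when the empty bin faces the pointer. Turn it either way; it goes about two turns each way from 0. It turns stiffly (about 2 N at the rim) and stops where it is left. A round deck of radius 108 mm carries five broad teeth out to radius 150 mm; deck and teeth span 28 to 55 mm above the bench
- notch (a point): middle of one rim notch, 130 mm from the axis, 36 degrees counter-clockwise from the empty bin, 55 mm above the bench. Five such notches between the teeth, every 72 degrees, each 42 mm deep (radius 108 to 150 mm), about 47 mm wide inside, 63 at this point and 77 at the rim, open down to the bench: a fingertip put down in one can push the side of a tooth
- bin_front (a point): top middle of the tooth and front lip of the empty bin: 145 mm from the axis, 65 mm above the bench, turning with the turntable
- bins: the five white cardboard pick bins, fixed on the turntable, one above each tooth, every 72 degrees: 90 mm long radially (55 to 145 mm from the axis), 60 mm wide, walls 3 mm, floor at 55 mm above the bench, side walls to 79 mm (99 mm in the inner half), back wall to 100 mm, front lip to 73 mm. Four hold washers, bolts, black rubber feet and pipe elbows (nothing above 100 mm); one is empty. Origin on the axis at bench height, -x axis towards the empty bin
- spool: loose paper spool, 64 mm across, 40 mm high, standing on the middle of the turntable (its foot 55 mm above the bench), origin at the middle of its underside
- call_top (a point): top middle of the refill call button, a white push button 36 mm across, pointing up from a grey housing on the bench, left or right of the carousel; a jar with a steel cap stands on the other side
- call (a joint): travel of the call button, m: 0 released, 0.006 fully down (about 5 N); springs back
- jar: loose closed jar, 56 mm across, 75 mm high, origin under its middle
- tape: loose brown tape roll standing flat, 92 mm across, 48 mm high, origin under its middle
- tray: loose open cardboard tray, 130 by 90 mm, 45 mm high, origin under its middle
- mug: loose white mug, 80 mm across, 90 mm high, origin under its middle
- elbow: loose brass pipe elbow, about 65 by 75 mm, 26 mm high, lying flat, origin at bench height near its bend
Not all that is in view belongs to the job. Of the things that look like the part that bears call_top, the middle-sized one is meant.

How it is judged:
By the outcome, as a careful person would: the job done as asked, in the order asked, and still so for the second after the job is handed in, with the robot touching nothing.
It also fails if it takes over 54 s, if anything falls off the work surface, if the arm or the gripper's body presses on something with over 40 N, if the wrist force passes 120 N, or if a joint passes its speed limit or range.

## Working session

There is one attempt and no reset: what is moved stays moved. The work goes in short steps, Python scripts to look and compute and a tool call to move; the robot and the scene stay as the last step left them, time stands still between calls to the robot, and variables do not carry over. Pictures are saved under pics/ and viewed, at most 10 in all, crops included, and the job is handed in when it is done.

Besides the shell and the picture viewer there is one more tool, called after "Request:" by a JSON object that holds its "op" and its "data". carry_out: Moves the arm, as the interface text tells. Its arguments: {"type":"object","properties":{"plan":{"type":"array"},"squeeze":{"type":"number"}},"required":["plan"]}

```bash
ls; mkdir -p pics
cat > h.py <<'E'
import numpy as np, cv2
from scipy.spatial.transform import Rotation as R
from plant import r
def snap(cam,name):
    im=r.snapshot(cam); cv2.imwrite(f'pics/{name}.png',cv2.cvtColor(im,cv2.COLOR_RGB2BGR)); return im
def att(p):
    a=np.array(p['attitude'],float)
    return R.from_quat(a).as_matrix() if a.size==4 else a.reshape(3,3)
def ray(cam,u,v,z):
    p=r.camera_params(cam); d=att(p)@np.array([(u-p['cx'])/p['fx'],(v-p['cy'])/p['fy'],1.])
    o=np.array(p['position']); return o+d*(z-o[2])/d[2]
def proj(cam,X):
    p=r.camera_params(cam); c=(np.atleast_2d(X)-np.array(p['position']))@att(p)
    return np.c_[c[:,0]/c[:,2]*p['fx']+p['cx'],c[:,1]/c[:,2]*p['fy']+p['cy']]
E
python3 - <<'E'
from h import *
for c in('top','side'): snap(c,c+'0'); print(r.camera_params(c))
a=[cv2.imread(f'pics/{c}0.png') for c in('top','side')]
print(r.get_state())
E
```

```text
pics
{'fx': 430.41596564750023, 'fy': 430.41596564750023, 'cx': 257.29227506750493, 'cy': 187.3993307288139, 'position': array([0.4328615 , 0.01768962, 1.13923202]), 'attitude': array([ 0.71059234, -0.70257077,  0.02618725, -0.02769607])}
{'fx': 407.2053679143704, 'fy': 407.2053679143704, 'cx': 250.92801388252676, 'cy': 195.3433134799995, 'position': array([ 0.30040244, -0.78418377,  0.88797354]), 'attitude': array([ 0.91755611, -0.11055972,  0.04064179, -0.37975727])}
{'clock': 0.1, 'q': array([-1.15220338,  0.68992304, -0.19452362,  1.56622108,  0.15731639,
        0.90248816, -0.21510001]), 'qd': array([ 0.00108082, -0.00216925, -0.00162049, -0.00266958,  0.00249998,
       -0.00036363, -0.00085033]), 'joint_torque': array([-2.97989165e-03, -5.28506327e+01, -1.27139859e+00, -1.53837436e+01,
       -5.25640044e-02,  1.94594133e-03,  3.66861093e-05]), 'tool_pos': array([0.23441866, 0.57870791, 0.20218111]), 'eef_rot': array([ 1.91168996e-01,  9.81556792e-01, -8.17933271e-04, -9.51842696e-05]), 'contact_force': array([-0.05651577,  0.55695861,  0.27989584]), 'moment': array([-0.00846196, -0.00763076, -0.03331321]), 'finger_force': 0.0, 'opening': 0.9993352288747499}
```

View pics/top0.png

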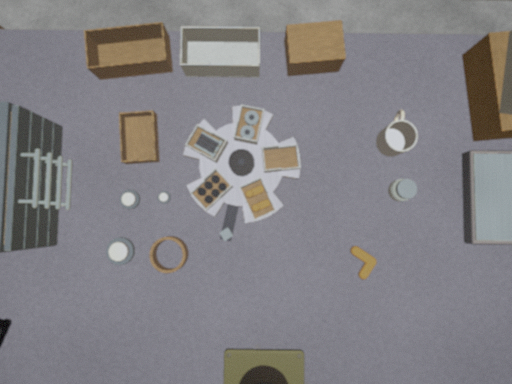

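View pics/side0.png

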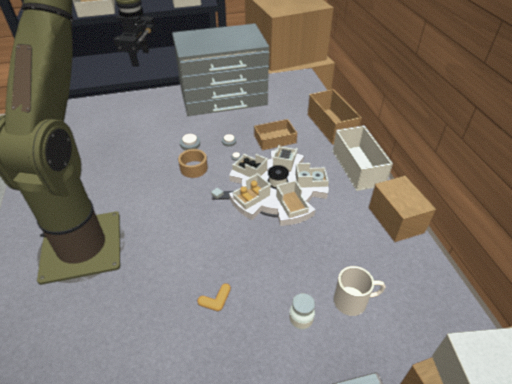

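Candidates for the call button, in the top image: (119,252) large, (129,200) middle, (163,197) small. The jar, with its steel cap, is at (403,189). The bin at (282,158) looks empty. I'll check both choices in one close crop.

Run:
```python
from h import *
im=cv2.imread('pics/top0.png')[90:270,95:315]
im=cv2.resize(im,None,fx=3.3,fy=3.3,interpolation=cv2.INTER_CUBIC)
cv2.imwrite('pics/crop1.png',im)
# refine: pointer, axis, button
print('axis(spool top z.095)',ray('top',241,162,.095),'ptr',ray('top',226,235,.02))
for u,v in((119,252),(129,200),(163,197)):print(ray('top',u,v,.05))
```

```text
axis(spool top z.095) [0.57440653 0.06090764 0.095     ] ptr [0.39394273 0.1000878  0.02      ]
[0.34946217 0.36581145 0.05      ]
[0.4803451  0.34515251 0.05      ]
[0.48892925 0.25919569 0.05      ]
```

View pics/crop1.png

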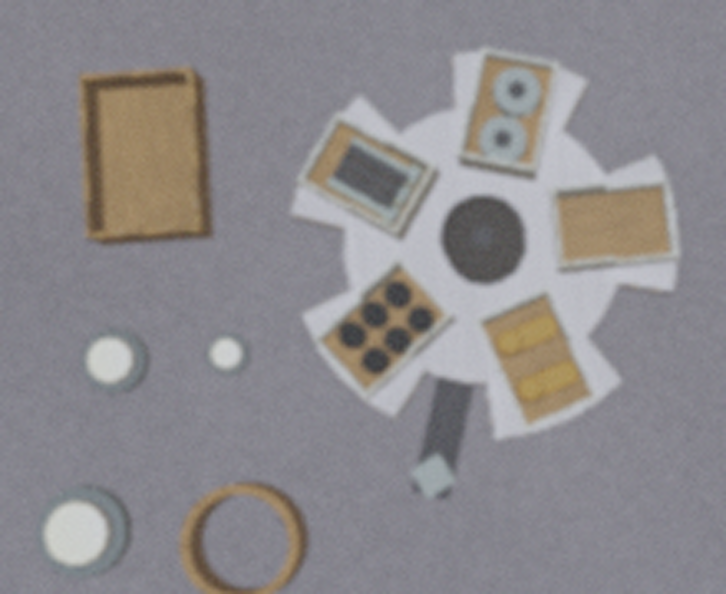

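The crop shows plain cardboard in the right-hand bin (crop (615,227)), so that is the empty one. The pointer is at (432,477). The middle-sized button (108,360) is about 14.5 px across, which matches 36 mm. Next I'll fit the turntable pose and the button height.

```bash
cat > fit.py <<'E'
from h import *
from scipy.optimize import minimize
def outline(c,th,z=.055):
    P=[]
    for k in range(5):
        b=th+k*2*np.pi/5
        for a in np.radians(np.linspace(-21.1,21.1,9)): P.append((.15,b+a))
        for a in np.radians(np.linspace(23.4,48.6,7)): P.append((.108,b+a))
    P=np.array(P); return np.c_[c[0]+P[:,0]*np.cos(P[:,1]),c[1]+P[:,0]*np.sin(P[:,1]),np.full(len(P),z)]
def dens(P,n=6):
    Q=np.roll(P,-1,0); return np.concatenate([P+(Q-P)*t for t in np.arange(n)/n])
def fit(im,c,th,free=True):
    g=cv2.GaussianBlur(cv2.cvtColor(im,cv2.COLOR_RGB2GRAY).astype(np.float32),(0,0),1.)
    def s(x):
        P=outline(x[:2]if free else c,x[-1]); cc=np.array([*(x[:2]if free else c),.055])
        D=dens(P); d=D-cc; o=0
        for f,sg in((.955,1),(1.04,-1)):
            uv=proj('top',cc+d*f).astype(np.float32)
            o+=sg*np.mean(cv2.remap(g,uv[:,0],uv[:,1],cv2.INTER_LINEAR))
        return -o
    x0=[*c,th] if free else [th]
    best=min((minimize(s,np.array(x0)+([0,0,t] if free else [t]),method='Nelder-Mead',options=dict(initial_simplex=np.array(x0)+([0,0,t] if free else [t])+np.vstack([np.zeros(len(x0)),np.diag([.006,.006,.1] if free else [.1])]),xatol=1e-5,fatol=1e-4)) for t in np.radians([-10,-4,0,4,10])),key=lambda q:q.fun)
    return best.x,best.fun
E
python3 - <<'E'
from fit import *
im=cv2.cvtColor(cv2.imread('pics/top0.png'),cv2.COLOR_BGR2RGB)
e=ray('top',282,158,.06); a=np.array([.5744,.0609])
th=np.arctan2(*(e[:2]-a)[::-1]); x,f=fit(im,a,th); print(x,np.degrees(x[2]),f,np.degrees(th))
p=ray('top',226,235,.02)[:2]-x[:2]; print('ptr',np.hypot(*p),np.degrees(np.arctan2(*p[::-1])))
for z in (.03,.04,.05,.06): print(z,proj('side',ray('top',128.2,199.2,z)))
o=im.copy(); cv2.polylines(o,[np.round(proj('top',outline(x[:2],x[2]))*16).astype(int)],True,(255,0,0),1,cv2.LINE_AA,4)
o=cv2.resize(o[100:245,175:310],None,fx=3,fy=3,interpolation=cv2.INTER_CUBIC)
s=cv2.imread('pics/side0.png')[125:185,170:255]; s=cv2.resize(s,None,fx=4,fy=4,interpolation=cv2.INTER_CUBIC)
c=np.zeros((435,405+340,3),np.uint8); c[:,:405]=o[:,:,::-1]; c[:240,405:]=s; cv2.imwrite('pics/fit0.png',c)
E
```

```text
[ 0.57656314  0.06262123 -1.44799614] -82.96406748913377 -34.14317321777344 -81.03577074749998
ptr 0.18642413128839574 168.4060252602805
0.03 [[227.95659561 135.82822753]]
0.04 [[227.85568492 134.02266932]]
0.05 [[227.75344342 132.19329951]]
0.06 [[227.64984462 130.33964395]]
```

View pics/fit0.png

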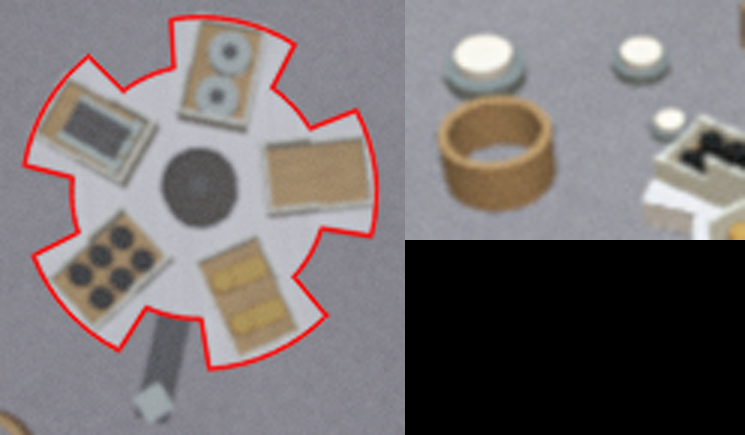

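The outline fits the turntable closely: axis (0.577, 0.063) and empty bin at -83°. The pointer is at about 168.4°, so the table must turn about 108° clockwise. I'll put a shut fingertip in the left notch (97°) and push it clockwise along the far side.

Request:
{"op": "carry_out", "data": {"plan": [{"rot": [0,0,-0.385],"xyz": [-0.446,-0.234,0.042],"grip": 255},{"rot": [0,0,-0.385],"xyz": [-0.446,-0.234,0.042],"grip": 255},{"rot": [0,0,-0.385],"xyz": [-0.446,-0.234,0.042],"grip": 255},{"rot": [0,0,-0.385],"xyz": [-0.446,-0.234,0.042],"grip": 255},{"rot": [0,0,-0.385],"xyz": [-0.446,-0.234,0.042],"grip": 255},{"rot": [0,0,-0.385],"xyz": [-0.446,-0.234,0.042],"grip": 255},{"rot": [0,0,-0.385],"xyz": [-0.446,-0.234,0.042],"grip": 255},{"rot": [0,0,-0.385],"xyz": [-0.446,-0.234,0.042],"grip": 255}]}}

```text
clock: 0.77
tool_pos: [0.4502, 0.3239, 0.1748]
eef_rot: [-0.0, 1.0, -0.0, -0.0]
contact_force: [1.2, 0.8, 1.1]
opening: 0.414
finger_force: 0.0
```

```bash
cat > to.py <<'E'
from h import *
def st():
    s=r.get_state(); print('t',round(s['clock'],2),'p',s['tool_pos'].round(4),'q',s['q'].round(2),'F',s['contact_force'].round(1),'op',round(s['opening'],3)); return s
def to(X,s):
    return (R.from_quat(s['eef_rot']).inv().apply(np.array(X)-s['tool_pos'])).round(4)
E
python3 - <<'E'
from to import *
s=st(); print(R.from_quat(s['eef_rot']).as_matrix().round(3)); print(to([.560,.195,.15],s))
E
```

```text
t 0.77 p [0.4502 0.3239 0.1748] q [-0.5   0.65 -0.34  1.81  0.3   0.74  0.57] F [1.2 0.8 1.1] op 0.414
[[-1. -0. -0.]
 [-0.  1. -0.]
 [ 0. -0. -1.]]
[-0.1098 -0.129   0.0248]
```

Request:
{"op": "carry_out", "data": {"plan": [{"rot": [0,0,0],"xyz": [-0.11,-0.129,0.035],"grip": 255},{"rot": [0,0,0],"xyz": [-0.11,-0.129,0.035],"grip": 255},{"rot": [0,0,0],"xyz": [-0.11,-0.129,0.035],"grip": 255},{"rot": [0,0,0],"xyz": [-0.11,-0.129,0.035],"grip": 255},{"rot": [0,0,0],"xyz": [-0.11,-0.129,0.035],"grip": 255},{"rot": [0,0,0],"xyz": [-0.11,-0.129,0.035],"grip": 255},{"rot": [0,0,0],"xyz": [-0.11,-0.129,0.035],"grip": 255}]}}

```text
clock: 1.35
tool_pos: [0.5586, 0.1974, 0.1399]
eef_rot: [0.0, 1.0, 0.0, -0.001]
contact_force: [-0.9, 0.2, -0.3]
opening: 0.006
finger_force: 0.0
```

Run:
```python
from to import *
s=st(); 
im=snap('top','t1'); im2=snap('side','s1')
a=im[90:260,110:320]; b=im2[100:250,160:345]
a=cv2.resize(a,(400,324),interpolation=cv2.INTER_CUBIC); b=cv2.resize(b,(400,324),interpolation=cv2.INTER_CUBIC)
cv2.imwrite('pics/v1.png',np.hstack([a,b])[:,:,::-1])
```

```text
t 1.35 p [0.5586 0.1974 0.1399] q [-0.22  0.74 -0.35  1.72  0.34  0.74  0.83] F [-0.9  0.2 -0.3] op 0.006
```

View pics/v1.png

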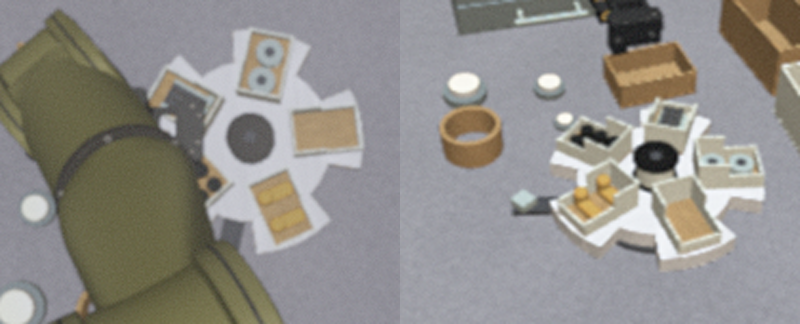

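Run:
```python
from to import *
s=st(); print(proj('side',s['tool_pos']), proj('top',s['tool_pos']))
c=np.array([.5766,.0626])
for a in (97,90,85,80,70,60,50,40,30,20,10,0,-5,-8):
    X=[*(c+.133*np.array([np.cos(np.radians(a)),np.sin(np.radians(a))])),.044]; print(a,to(X,s))
```

```text
t 1.45 p [0.558  0.1995 0.1405] q [-0.22  0.74 -0.35  1.72  0.34  0.74  0.83] F [ 0.6  0.2 -0.3] op 0.007
[[259.89953323 132.43269002]] [[180.81750953 165.69811619]]
97 [-0.0025 -0.0051  0.0965]
90 [-0.0187 -0.0042  0.0965]
85 [-0.0303 -0.0047  0.0965]
80 [-0.0418 -0.0063  0.0965]
70 [-0.0642 -0.0124  0.0965]
60 [-0.0851 -0.0222  0.0965]
50 [-0.1041 -0.0356  0.0964]
40 [-0.1204 -0.0521  0.0964]
30 [-0.1336 -0.0711  0.0963]
20 [-0.1433 -0.0922  0.0963]
10 [-0.1493 -0.1146  0.0962]
0 [-0.1512 -0.1377  0.0962]
-5 [-0.1506 -0.1493  0.0962]
-8 [-0.1498 -0.1562  0.0962]
```

Run:
```python
from to import *
s=st(); T=R.from_quat(s['eef_rot']); out=[]
for cam,f,(x0,x1,y0,y1) in(('top','t1',(130,270,100,220)),('side','s1',(200,340,40,160))):
    im=cv2.imread(f'pics/{f}.png'); k=2.8
    im=cv2.resize(im[y0:y1,x0:x1],None,fx=k,fy=k,interpolation=cv2.INTER_CUBIC)
    pt=lambda v:tuple(int(q) for q in ((proj(cam,s['tool_pos']+T.apply(v))[0]-[x0,y0]+.5)*k))
    cv2.line(im,pt([0,0,0]),pt([0,0,-.064]),(0,0,255),1)
    for hx,hy,z,col in((.0375,.0935,-.064,(0,255,0)),(.009,.0175,0,(255,0,255))):
        cv2.polylines(im,[np.array([pt([a*hx,b*hy,z]) for a,b in((1,1),(1,-1),(-1,-1),(-1,1))])],True,col,1)
    out.append(im)
cv2.imwrite('pics/v2.png',np.hstack(out))
```

```text
t 1.45 p [0.558  0.1995 0.1405] q [-0.22  0.74 -0.35  1.72  0.34  0.74  0.83] F [ 0.6  0.2 -0.3] op 0.007
```

View pics/v2.png

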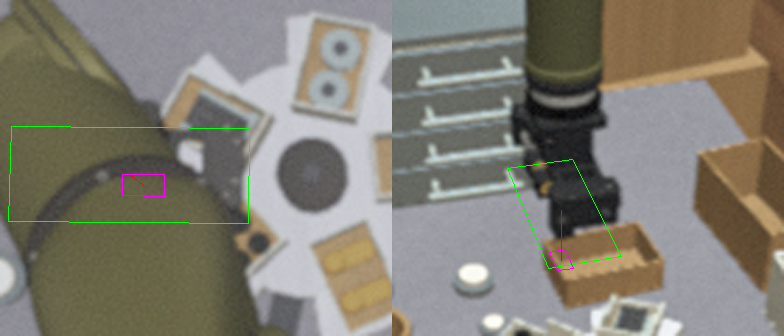

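Run:
```python
from to import *
a=cv2.imread('pics/side0.png').astype(int);b=cv2.imread('pics/s1.png').astype(int)
d=abs(a-b).sum(2)
for v in range(96,142): print(v,''.join('#' if b[v,u].sum()<150 and d[v,u]>45 else 'o' if d[v,u]>45 else '.' for u in range(240,290)))
```

```text
96 ......oo#oooo##################oo.................
97 ......o###oo.o##################oo................
98 .......###ooooo#################oo................
99 .......o##oooooo#########o#oo##oooo...............
100 .......o##o..oo######o##o#######ooo...............
101 ........o##oooo###oo#############oo...............
102 ........o###ooo###oo#############ooo..............
103 .........o##oooo###o############o#oooooo..........
104 ..........o##oooo##oo##o###oo#ooooooooooo.........
105 ..........o##ooo.ooooooooooooooooooooooooo........
106 ..........o##ooooooooooooooooooooooooooooo........
107 ..........o##ooooooooooooooooooooooooooooo........
108 ..........oooooooooooooooooooooooooooooooo........
109 ...........ooooo##ooooooooooooooooo######o........
110 ...........ooooo##oooooooo###############oo.......
111 ............oo.oo#o######################oo.......
112 ...............oo########################oo.......
113 ...............oo#######################oo........
114 ...............oo###################o###oo........
115 ...............oo##################ooo##oo........
116 
[... 725 characters left out ...]
........................................
130 ..................................................
131 ..................................................
132 ..................................................
133 ..................................................
134 ..................................................
135 ..................................................
136 ..................................................
137 ..................................................
138 ..................................................
139 ..................................................
140 ..................................................
141 ..................................................
```

Run:
```python
from to import *
a=cv2.imread('pics/side0.png').astype(int);b=cv2.imread('pics/s1.png').astype(int)
print((b-a)[120:138,252:270].sum(2))
print('ptr side',proj('side',[*ray('top',226,234.2,.02)]),'axis spooltop',proj('side',[.5766,.0626,.095]),'spool foot',proj('side',[.5766,.0626,.055]))
g=b.sum(2)
print('ptr px'); print(g[184:202,206:232:1]//10)
s=st(); print(proj('side',s['tool_pos']+[0,0,.01])-proj('side',s['tool_pos']))
```

```text
[[   3    9    6  -72 -224 -350 -371 -356 -345 -351 -360 -383 -379 -374
  -340 -324 -331 -294]
 [  11   13    8  -60 -174 -310 -372 -368 -350 -385 -369 -373 -324 -236
  -178 -167 -168 -151]
 [  11    7   12   -6 -105 -242 -345 -365 -387 -381 -389 -373 -273 -104
   -10   -1  -14  -13]
 [  10   10   10   -4  -34 -168 -288 -359 -378 -393 -383 -334 -220  -70
    12   18   16   25]
 [   2   15   -5   11    1  -84 -200 -286 -318 -293 -251 -216 -139  -58
     5    6   12    2]
 [  13   -2   13   15   21  -67 -116 -128 -110 -108  -72  -27   -3   11
     7    0   16    1]
 [   2   16    4    9   10  -15  -10  -13    8   -4   11   29   24   17
     7   -5    7    6]
 [  10   -6    8   10   -1   14   11   12   16   11   10   12   -7   11
     3    8   -2    3]
 [  22    1   11   -1    9    7    9    2    8   -7   19   17    5   12
    15    1    4    6]
 [   9    2   -4    2    0    3  -10   -1   25   -6    7    1  -15    1
     1   13    6   11]
 [  -1    8  -14   23   -3   -9    7   -3   22    9    7   -1    3   -4
     8   -7   -7    8]
 [   8   15   -5    2    2    4   12    1   -4   14   -
[... 1670 characters left out ...]
6 42 35 34 36 45 51 51 46 40 37 34 29 28 26 26 26 26 27 39
  61 72]
 [48 48 49 49 47 43 35 29 31 34 38 40 37 35 33 29 26 25 26 27 26 24 25 31
  46 64]
 [48 50 48 48 46 40 31 25 25 29 33 34 33 28 24 24 23 23 24 23 23 24 23 26
  37 54]
 [47 48 47 48 47 40 29 20 19 22 26 27 23 20 19 17 19 19 19 21 21 20 22 26
  32 41]
 [48 47 46 47 47 40 33 26 27 28 30 31 31 30 31 30 31 30 32 33 33 33 32 36
  36 37]
 [47 47 47 47 47 46 43 40 42 45 45 46 46 46 47 47 46 46 47 47 46 45 46 46
  42 37]
 [47 48 48 48 47 48 47 47 46 47 49 49 49 50 50 50 49 48 49 49 48 49 48 48
  46 39]]
t 1.45 p [0.558  0.1995 0.1405] q [-0.22  0.74 -0.35  1.72  0.34  0.74  0.83] F [ 0.6  0.2 -0.3] op 0.007
[[ 0.0204122  -2.67775387]]
```

Request:
{"op": "carry_out", "data": {"plan": [{"rot": [0,0,0],"xyz": [0,0,0.03],"grip": 255},{"rot": [0,0,0],"xyz": [0,0,0.06],"grip": 255},{"rot": [0,0,0],"xyz": [0,0,0.08],"grip": 255},{"rot": [0,0,0],"xyz": [0,0,0.096],"grip": 255},{"rot": [0,0,0],"xyz": [0,0,0.096],"grip": 255}]}}

```text
clock: 1.87
tool_pos: [0.5559, 0.1985, 0.0417]
eef_rot: [-0.002, 1.0, -0.001, -0.003]
contact_force: [0.2, 0.3, 0.2]
opening: 0.01
finger_force: 0.0
```

Run:
```python
from to import *
s=st(); im=snap('side','s2')
b=cv2.imread('pics/s2.png');a=cv2.imread('pics/side0.png').astype(int); d=abs(a-b).sum(2)
print(proj('side',s['tool_pos']),proj('side',[.56,.195,.055]))
for v in range(120,172): print(v,''.join('#' if b[v,u].astype(int).sum()<150 and d[v,u]>45 else 'o' if d[v,u]>45 else '.' for u in range(230,300)))
o=cv2.resize(b[90:190,210:310],None,fx=6,fy=6,interpolation=cv2.INTER_CUBIC); cv2.imwrite('pics/v3.png',o)
```

```text
t 1.87 p [0.5559 0.1985 0.0417] q [-0.26  0.88 -0.27  1.78  0.42  0.54  0.77] F [0.2 0.3 0.2] op 0.01
[[259.18329465 157.63390011]] [[260.70406659 154.92843072]]
120 ..............o..ooooo##ooo############oo.............................
121 .................ooooo###oo############oo.............................
122 .................ooooo#################oo.............................
123 ................ooooo###################o.............................
124 ................oo#ooo##################o.............................
125 ................oo##ooo#################o.............................
126 ................oo##oooo#################o............................
127 ................oo##ooooo################o............................
128 .................oo#ooooo#############oooo............................
129 .................oooooooo#######oo#oo###ooo...........................
130 ..................oo#oooo##ooo###########ooo..........................
131 ..................ooooooo###oo########o###ooo.........................
132 ...................oooooo###oo####
[... 2261 characters left out ...]
.........................
163 ......................................................................
164 ......................................................................
165 ......................................................................
166 ......................................................................
167 ......................................................................
168 ......................................................................
169 ......................................................................
170 ......................................................................
171 ......................................................................
```

View pics/v3.png

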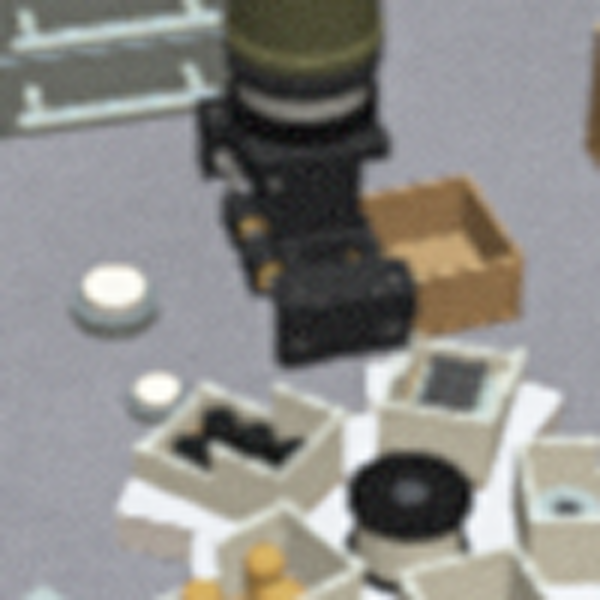

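Run:
```python
from to import *
t=np.array([.2344,.5787,.2022]); T=R.from_quat([.19117,.98156,-.0008,-.0001])
for n,v in dict(tcp=[0,0,0],tipA=[0,.05,0],tipB=[0,-.05,0],bA=[0,.0935,-.064],bB=[0,-.0935,-.064],bC=[.0375,-.0935,-.064],bD=[-.0375,-.0935,-.064]).items(): print(n,proj('side',t+T.apply(v)).round(1))
b=cv2.imread('pics/side0.png')
for v in range(0,64): print(v,''.join('#' if b[v,u].astype(int).sum()<130 else '.' for u in range(100,170)))
```

```text
tcp [[142.5  68.2]]
tipA [[147.2  61.4]]
tipB [[137.5  75.4]]
bA [[147.7  38.5]]
bB [[128.7  63.8]]
bC [[117.6  63. ]]
bD [[140.   64.5]]
0 ........................................#.............................
1 ......................................###.............................
2 .................#...................####.............................
3 .................##................#.#####............................
4 .................####.##.###..#.#########.............................
5 .................#####.####.#..########...............................
6 ..................###################.................................
7 ....................#############.....................................
8 .........................................##...........................
9 ........................................###...........................
10 ...................#...................####...........................
11 ..................##..................######.................#########
12 ...................###.............########........###################
13 .......
[... 3063 characters left out ...]
#.................................
55 .............................########.................................
56 ..............................#######.................................
57 ..............................#######.................................
58 ..............................#######.................................
59 ..............................########................................
60 ...............................#######................................
61 ...............................#######................................
62 ...............................#######................................
63 ................................#######...............................
```

Run:
```python
from to import *
b=cv2.imread('pics/side0.png')
for v in range(60,84): print(v,''.join('#' if b[v,u].astype(int).sum()<130 else '.' for u in range(120,165)), b[v,136].sum())
```

```text
60 ...........#######........................... 91
61 ...........#######........................... 83
62 ...........#######........................... 94
63 ............#######.......................... 101
64 ............#######.......................... 88
65 ............#######.......................... 81
66 .............##.##........................... 116
67 ............................................. 190
68 ............................................. 184
69 ............................................. 187
70 ............................................. 182
71 ............................................. 200
72 ............................................. 186
73 ............................................. 183
74 ............................................. 191
75 ............................................. 189
76 ............................................. 169
77 ............................................. 189
78 ............................................. 180
79 .....................................###.#### 186
80 ..........................###..############## 175
81 ...................###.#################.#### 164
82 .............#.############################## 120
83 ....##.###################################### 103
```

The side view shows the hand about 30–40 mm higher than the reported TCP would put it. Before I push anything, a light touch on free bench will settle the real tip height.

Request:
{"op": "carry_out", "data": {"plan": [{"rot": [0,0,0],"xyz": [0,0,-0.04],"grip": 255},{"rot": [0,0,0],"xyz": [0,0,-0.07],"grip": 255},{"rot": [0,0,0],"xyz": [0,0.035,-0.07],"grip": 255},{"rot": [0,0,0],"xyz": [0,0.07,-0.07],"grip": 255},{"rot": [0,0,0],"xyz": [0,0.075,-0.04],"grip": 255},{"rot": [0,0,0],"xyz": [0,0.075,0.0],"grip": 255},{"rot": [0,0,0],"xyz": [0,0.075,0.02],"grip": 255},{"rot": [0,0,0],"xyz": [0,0.075,0.03],"grip": 255}]}}

```text
clock: 2.58
tool_pos: [0.5575, 0.2728, 0.013]
eef_rot: [-0.001, 1.0, -0.0, -0.001]
contact_force: [-0.7, -0.2, -0.2]
opening: 0.003
finger_force: 0.0
```

Run:
```python
from to import *
s=st(); snap('side','s3')
b=cv2.imread('pics/s3.png');a=cv2.imread('pics/side0.png').astype(int); d=abs(a-b).sum(2)
print(proj('side',s['tool_pos']))
for v in range(118,160): print(v,''.join('#' if b[v,u].astype(int).sum()<150 and d[v,u]>45 else 'o' if d[v,u]>45 else '.' for u in range(230,300)))
```

```text
t 2.58 p [0.5575 0.2728 0.013 ] q [-0.39  0.95 -0.26  1.7   0.41  0.55  0.68] F [-0.7 -0.2 -0.2] op 0.003
[[254.1755721  150.47231845]]
118 ............ooooo################oo...................................
119 ............oo#oo#################o...................................
120 ............oo#oooo###############oo..................................
121 ............oo#ooooo##############ooo.................................
122 ............oo#ooooo#############oooo.................................
123 ............oo#oooo######oo#o####ooooo................................
124 .............oo#oooo##oo##########oooo................................
125 .............ooo#ooo#ooo############oo................................
126 ..............oo##ooo##o########ooooooooo.............................
127 ..............oo##oooo#ooo##oo#oooooooooo.............................
128 ...............o##oooooooooooooooooooooooo............................
129 ...............ooooooooooooooooooooooooooo............................
130 ...............ooooooooooooo#oooooooooooooo.................
[... 1485 characters left out ...]
.........................
151 ......................................................................
152 ......................................................................
153 ......................................................................
154 ......................................................................
155 ......................................................................
156 ......................................................................
157 ......................................................................
158 ......................................................................
159 ......................................................................
```

Request:
{"op": "carry_out", "data": {"plan": [{"rot": [0,0,0],"xyz": [0,0,0.004],"grip": 255},{"rot": [0,0,0],"xyz": [0,0,0.008],"grip": 255},{"rot": [0,0,0],"xyz": [0,0,0.01],"grip": 255},{"rot": [0,0,0],"xyz": [0,0,0.012],"grip": 255}]}}

```text
clock: 2.97
tool_pos: [0.5603, 0.2724, 0.0034]
eef_rot: [0.0, 1.0, 0.001, 0.001]
contact_force: [-0.7, 0.0, 0.2]
opening: 0.001
finger_force: 0.0
```

Request:
{"op": "carry_out", "data": {"plan": [{"rot": [0,0,0],"xyz": [0,0,0.002],"grip": 255},{"rot": [0,0,0],"xyz": [0,0,0.004],"grip": 255},{"rot": [0,0,0],"xyz": [0,0,0.004],"grip": 255}]}}

```text
clock: 3.22
tool_pos: [0.5593, 0.2718, -0.0018]
eef_rot: [-0.0, 1.0, 0.0, -0.0]
contact_force: [-1.1, 1.2, -0.0]
opening: 0.007
finger_force: 0.0
```

No contact at a reported z of about 0. I'll go on down in small steps.

Request:
{"op": "carry_out", "data": {"plan": [{"rot": [0,0,0],"xyz": [0,0,0.003],"grip": 255},{"rot": [0,0,0],"xyz": [0,0,0.006],"grip": 255},{"rot": [0,0,0],"xyz": [0,0,0.009],"grip": 255}]}}

```text
clock: 3.47
tool_pos: [0.5594, 0.2719, -0.011]
eef_rot: [-0.0, 1.0, 0.0, 0.0]
contact_force: [-1.0, 0.2, -0.4]
opening: -0.002
finger_force: 0.0
```

Request:
{"op": "carry_out", "data": {"plan": [{"rot": [0,0,0],"xyz": [0,0,0.003],"grip": 255},{"rot": [0,0,0],"xyz": [0,0,0.006],"grip": 255},{"rot": [0,0,0],"xyz": [0,0,0.008],"grip": 255}]}}

```text
clock: 3.72
tool_pos: [0.5591, 0.2718, -0.0193]
eef_rot: [-0.0, 1.0, -0.0, -0.0]
contact_force: [0.1, 0.8, 0.7]
opening: 0.005
finger_force: 0.0
```

Request:
{"op": "carry_out", "data": {"plan": [{"rot": [0,0,0],"xyz": [0,0,0.002],"grip": 255},{"rot": [0,0,0],"xyz": [0,0,0.004],"grip": 255},{"rot": [0,0,0],"xyz": [0,0,0.006],"grip": 255}]}}

```text
clock: 3.97
tool_pos: [0.5593, 0.2719, -0.025]
eef_rot: [-0.0, 1.0, 0.0, 0.0]
contact_force: [-0.5, 0.8, -0.2]
opening: 0.004
finger_force: 0.0
```

Request:
{"op": "carry_out", "data": {"plan": [{"rot": [0,0,0],"xyz": [0,0,0.002],"grip": 255},{"rot": [0,0,0],"xyz": [0,0,0.004],"grip": 255}]}}

```text
clock: 4.13
tool_pos: [0.5594, 0.272, -0.0289]
eef_rot: [-0.0, 1.0, 0.0, 0.0]
contact_force: [-0.8, -0.7, 0.1]
opening: 0.007
finger_force: 0.0
```

Request:
{"op": "carry_out", "data": {"plan": [{"rot": [0,0,0],"xyz": [0,0,0.002],"grip": 255},{"rot": [0,0,0],"xyz": [0,0,0.004],"grip": 255}]}}

```text
clock: 4.3
tool_pos: [0.5593, 0.2719, -0.033]
eef_rot: [-0.0, 1.0, 0.0, 0.0]
contact_force: [-0.7, 0.1, -0.9]
opening: 0.008
finger_force: 0.0
```

Request:
{"op": "carry_out", "data": {"plan": [{"rot": [0,0,0],"xyz": [0,0,0.002],"grip": 255},{"rot": [0,0,0],"xyz": [0,0,0.003],"grip": 255}]}}

```text
clock: 4.47
tool_pos: [0.5593, 0.2719, -0.0353]
eef_rot: [-0.0, 1.0, -0.0, 0.0]
contact_force: [-3.3, -1.1, 15.0]
opening: 0.003
finger_force: 6.9
```

Request:
{"op": "carry_out", "data": {"plan": [{"rot": [0,0,0],"xyz": [0,0,0.002],"grip": 255},{"rot": [0,0,0],"xyz": [0,0,0.003],"grip": 255}]}}

```text
clock: 4.63
tool_pos: [0.5594, 0.2719, -0.0354]
eef_rot: [0.0, 1.0, -0.0, 0.0]
contact_force: [-8.5, -4.5, 36.4]
opening: 0.002
finger_force: 18.2
```

Run:
```python
from to import *
s=st(); b=snap('side','s4')[:,:,::-1]; a=cv2.imread('pics/side0.png')
print(proj('side',s['tool_pos']+[0,0,.04]))
a=cv2.imread('pics/side0.png').astype(int); d=abs(a-b).sum(2)
for v in range(128,160): print(v,''.join('#' if b[v,u].astype(int).sum()<150 and d[v,u]>45 else 'o' if d[v,u]>45 else '.' for u in range(230,300)))
```

```text
t 4.63 p [ 0.5594  0.2719 -0.0354] q [-0.4   1.03 -0.22  1.7   0.43  0.47  0.66] F [-8.5 -4.5 36.4] op 0.002
[[254.79890334 152.48615613]]
128 .............ooooo#ooo############o...................................
129 .............oooo###o############oo...................................
130 .............oooo#################o...................................
131 ............ooo#oo################o...................................
132 .............o##ooo###############o...................................
133 .............oo#oooo###############o..................................
134 .............ooooooo###############oo.................................
135 .............ooooooo############oo#ooo................................
136 ..............oooooo######oo#######ooo................................
137 ..............oooooo##ooo###########oo................................
138 ...............ooooo###o###########ooo................................
139 ...............oo#oooo#oo#######ooooooooo.............................
140 ...............oo#ooooooooo##ooooooooooooo...............
[... 738 characters left out ...]
.........................
151 ....................oo###################oo...........................
152 ....................oo##ooo############oooo...........................
153 ....................oo##ooooo####oooooooo.............................
154 ....................oo##oooooooooooo..................................
155 .....................ooooo...o........................................
156 ......................oo..............................................
157 ......................................................................
158 ......................................................................
159 ......................................................................
```

The fingertips meet the bench at a reported z of -0.035, so the real tip height is the reported z plus 35 mm. I'll go back over the notch with that correction and lower to a true 44 mm (reported 0.009).

Request:
{"op": "carry_out", "data": {"plan": [{"rot": [0,0,0],"xyz": [0,0,-0.04],"grip": 255},{"rot": [0,0,0],"xyz": [0,0,-0.08],"grip": 255},{"rot": [0,0,0],"xyz": [0,0,-0.115],"grip": 255},{"rot": [0,0,0],"xyz": [0,-0.035,-0.134],"grip": 255},{"rot": [0,0,0],"xyz": [0,-0.073,-0.134],"grip": 255},{"rot": [0,0,0],"xyz": [0,-0.075,-0.105],"grip": 255},{"rot": [0,0,0],"xyz": [0,-0.075,-0.07],"grip": 255},{"rot": [0,0,0],"xyz": [0,-0.075,-0.048],"grip": 255}]}}

```text
clock: 5.35
tool_pos: [0.5591, 0.1951, 0.0076]
eef_rot: [0.001, 1.0, -0.0, -0.0]
contact_force: [-0.0, 0.0, 0.2]
opening: 0.008
finger_force: 0.0
```

Run:
```python
from to import *
s=st()
c=np.array([.5766,.0626]); C=np.array([.560,.195])
for a in range(97,-20,-6):
    X=c+.133*np.array([np.cos(np.radians(a)),np.sin(np.radians(a))]); d=X-C; print(a,(-d[0]).round(3),d[1].round(3))
```

```text
t 5.35 p [0.5591 0.1951 0.0076] q [-0.27  0.93 -0.25  1.79  0.45  0.47  0.74] F [-0.   0.   0.2] op 0.008
97 -0.0 -0.0
91 -0.014 0.001
85 -0.028 0.0
79 -0.042 -0.002
73 -0.055 -0.005
67 -0.069 -0.01
61 -0.081 -0.016
55 -0.093 -0.023
49 -0.104 -0.032
43 -0.114 -0.042
37 -0.123 -0.052
31 -0.131 -0.064
25 -0.137 -0.076
19 -0.142 -0.089
13 -0.146 -0.102
7 -0.149 -0.116
1 -0.15 -0.13
-5 -0.149 -0.144
-11 -0.147 -0.158
-17 -0.144 -0.171
```

Request:
{"op": "carry_out", "data": {"plan": [{"rot": [0,0,0],"xyz": [-0.007,0.001,0],"grip": 255},{"rot": [0,0,0],"xyz": [-0.014,0.001,0],"grip": 255},{"rot": [0,0,0],"xyz": [-0.021,0.001,0],"grip": 255},{"rot": [0,0,0],"xyz": [-0.028,0,0],"grip": 255},{"rot": [0,0,0],"xyz": [-0.035,-0.001,0],"grip": 255},{"rot": [0,0,0],"xyz": [-0.042,-0.002,0],"grip": 255},{"rot": [0,0,0],"xyz": [-0.049,-0.003,0],"grip": 255},{"rot": [0,0,0],"xyz": [-0.055,-0.005,0],"grip": 255}]}}

```text
clock: 6.02
tool_pos: [0.6154, 0.1917, 0.0098]
eef_rot: [0.0, 1.0, 0.0, 0.0]
contact_force: [-2.3, -0.5, 1.6]
opening: 0.008
finger_force: 1.0
```

```bash
cat > look.py <<'E'
from fit import *; from to import *
import sys
def look(name,guess,save=True):
    st(); im=snap('top',name); c=np.array([.57656,.06262])
    x,f=fit(im,c,np.radians(guess),False); print('bin angle',np.degrees(x[0]).round(2),'score',round(f,1)); return im,x
if __name__=='__main__': look(sys.argv[1],float(sys.argv[2]))
E
python3 look.py t4 -95
```

```text
t 6.02 p [0.6154 0.1917 0.0098] q [-0.22  0.98 -0.29  1.62  0.43  0.61  0.83] F [-2.3 -0.5  1.6] op 0.008
bin angle -98.92 score -19.5
```

The table is following, with the bin now at -99° and about 2 N on the finger. I'll carry on round the arc.

Request:
{"op": "carry_out", "data": {"plan": [{"rot": [0,0,0],"xyz": [-0.009,-0.003,0],"grip": 255},{"rot": [0,0,0],"xyz": [-0.018,-0.007,0],"grip": 255},{"rot": [0,0,0],"xyz": [-0.026,-0.011,0],"grip": 255},{"rot": [0,0,0],"xyz": [-0.034,-0.016,0],"grip": 255},{"rot": [0,0,0],"xyz": [-0.042,-0.021,0],"grip": 255},{"rot": [0,0,0],"xyz": [-0.049,-0.027,0],"grip": 255},{"rot": [0,0,0],"xyz": [-0.056,-0.034,0],"grip": 255},{"rot": [0,0,0],"xyz": [-0.062,-0.04,0],"grip": 255}]}}

```text
clock: 6.73
tool_pos: [0.6773, 0.151, 0.0092]
eef_rot: [0.0, 1.0, 0.0, 0.0]
contact_force: [-1.6, -0.3, 0.5]
opening: 0.001
finger_force: 0.9
```

Request:
{"op": "carry_out", "data": {"plan": [{"rot": [0,0,0],"xyz": [-0.006,-0.007,0],"grip": 255},{"rot": [0,0,0],"xyz": [-0.011,-0.015,0],"grip": 255},{"rot": [0,0,0],"xyz": [-0.016,-0.023,0],"grip": 255},{"rot": [0,0,0],"xyz": [-0.02,-0.031,0],"grip": 255},{"rot": [0,0,0],"xyz": [-0.024,-0.04,0],"grip": 255},{"rot": [0,0,0],"xyz": [-0.027,-0.049,0],"grip": 255},{"rot": [0,0,0],"xyz": [-0.03,-0.06,0],"grip": 255},{"rot": [0,0,0],"xyz": [-0.032,-0.071,0],"grip": 255}]}}

```text
clock: 7.4
tool_pos: [0.7087, 0.0803, 0.0093]
eef_rot: [-0.0, 1.0, 0.0, 0.0]
contact_force: [-1.5, 2.1, -0.8]
opening: 0.005
finger_force: 1.1
```

```bash
python3 look.py t5 -160
python3 - <<'E'
from h import *
p=ray('top',226,234.1,.02)[:2]-[.57656,.06262]
# pointer centroid: light-cyan pixels
b=cv2.imread('pics/t5.png').astype(int)[225:245,216:237]
print(b.sum(2)//10)
E
```

```text
t 7.4 p [0.7087 0.0803 0.0093] q [-0.01  1.06 -0.34  1.38  0.43  0.78  1.07] F [-1.5  2.1 -0.8] op 0.005
bin angle -165.38 score -18.9
[[45 45 44 44 44 45 40 34 30 29 30 30 31 29 29 30 29 30 36 42 44]
 [45 45 45 45 45 43 39 32 29 28 31 32 33 29 29 28 28 31 39 43 45]
 [44 44 45 45 44 42 36 32 30 34 38 40 36 31 28 28 29 33 40 43 45]
 [44 45 44 44 44 41 35 32 37 42 47 48 45 36 30 28 30 34 41 44 44]
 [44 45 45 44 44 40 37 39 46 50 52 52 50 43 34 29 31 35 43 46 45]
 [44 44 45 45 45 44 44 47 51 52 54 54 53 47 40 31 32 39 44 46 45]
 [43 45 45 45 48 49 50 52 53 53 53 54 53 51 44 36 34 40 44 45 45]
 [44 44 44 47 50 52 53 54 53 53 53 53 53 53 48 41 36 40 44 46 45]
 [44 44 45 48 52 53 54 53 54 54 54 54 53 53 51 46 42 42 45 45 46]
 [45 44 44 47 48 52 53 54 53 53 53 54 53 53 53 50 46 44 45 46 45]
 [45 44 44 43 44 48 52 53 53 53 53 53 53 53 53 52 48 45 45 45 45]
 [45 46 45 41 39 42 50 53 54 53 53 53 53 52 51 49 48 46 45 44 45]
 [45 44 44 42 35 37 46 51 53 53 53 53 52 48 43 42 44 44 43 44 45]
 [45 45 44 42 38 35 42 50 53 54 52 49 47 41 36 37 41 44 43 44 44]
 [44 44 45 44 41 40 41 48 51 53 50 43 38 33 31 37 42 42 43 44 45]
 [43 44 44 44 44 43 44 46 49 49 46 40 35 34 35 41 44 45 43 44 44]
 [44 43 43 44 44 44 44 45 46 46 45 43 41 40 42 42 44 44 45 44 44]
 [44 44 43 42 43 45 44 44 45 44 44 45 44 43 43 43 45 44 43 43 43]
 [44 44 43 44 45 45 45 44 45 45 44 44 44 45 45 44 44 44 44 44 43]
 [44 43 44 44 44 45 45 45 45 45 45 44 43 44 45 44 44 44 44 44 44]]
```

Request:
{"op": "carry_out", "data": {"plan": [{"rot": [0,0,0],"xyz": [-0.001,-0.007,0],"grip": 255},{"rot": [0,0,0],"xyz": [-0.001,-0.014,0],"grip": 255},{"rot": [0,0,0],"xyz": [-0.001,-0.021,0],"grip": 255},{"rot": [0,0,0],"xyz": [0,-0.028,0],"grip": 255},{"rot": [0,0,0],"xyz": [0.001,-0.035,0],"grip": 255},{"rot": [0,0,0],"xyz": [0.002,-0.042,0],"grip": 255},{"rot": [0,0,0],"xyz": [0.003,-0.047,0],"grip": 255},{"rot": [0,0,0],"xyz": [0.003,-0.047,0],"grip": 255}]}}

```text
clock: 8.12
tool_pos: [0.7054, 0.0308, 0.0092]
eef_rot: [0.001, 1.0, -0.001, 0.0]
contact_force: [0.9, -0.6, 0.4]
opening: 0.005
finger_force: 0.0
```

```bash
python3 look.py t6 -187; python3 -c "
from h import *
p=ray('top',226,234.0,.02)[:2]-[.57656,.06262];print(np.hypot(*p),np.degrees(np.arctan2(p[1],p[0]))-360)"
```

```text
t 8.12 p [0.7054 0.0308 0.0092] q [ 0.06  1.05 -0.35  1.4   0.44  0.77  1.12] F [ 0.9 -0.6  0.4] op 0.005
bin angle -187.69 score -23.4
0.18391108377927776 -191.76891701778217
```

Request:
{"op": "carry_out", "data": {"plan": [{"rot": [0,0,0],"xyz": [0.001,-0.004,0],"grip": 255},{"rot": [0,0,0],"xyz": [0.002,-0.007,0],"grip": 255},{"rot": [0,0,0],"xyz": [0.002,-0.009,0],"grip": 255},{"rot": [0,0,0],"xyz": [0.002,-0.009,0],"grip": 255}]}}

```text
clock: 8.5
tool_pos: [0.7033, 0.0245, 0.0092]
eef_rot: [-0.0, 1.0, -0.0, -0.0]
contact_force: [0.1, 1.1, -0.1]
opening: 0.008
finger_force: 0.5
```

```bash
python3 look.py t7 -191
```

```text
t 8.5 p [0.7033 0.0245 0.0092] q [ 0.07  1.05 -0.35  1.41  0.44  0.76  1.13] F [ 0.1  1.1 -0.1] op 0.008
bin angle -190.47 score -24.2
```

Request:
{"op": "carry_out", "data": {"plan": [{"rot": [0,0,0],"xyz": [0.001,-0.002,0],"grip": 255},{"rot": [0,0,0],"xyz": [0.001,-0.003,0],"grip": 255},{"rot": [0,0,0],"xyz": [0.001,-0.003,0],"grip": 255},{"rot": [0,0,0],"xyz": [0.001,-0.003,0],"grip": 255}]}}

```text
clock: 8.88
tool_pos: [0.7023, 0.0218, 0.0092]
eef_rot: [-0.0, 1.0, -0.0, -0.0]
contact_force: [-0.6, 1.2, 0.0]
opening: 0.008
finger_force: 0.5
```

```bash
python3 look.py t8 -191
```

```text
t 8.88 p [0.7023 0.0218 0.0092] q [ 0.07  1.05 -0.35  1.42  0.44  0.76  1.13] F [-0.6  1.2  0. ] op 0.008
bin angle -191.84 score -24.7
```

The bin is at -191.84° and the pointer at -191.77°. I'll back the finger off the tooth, lift out, and check with a clear view.

Request:
{"op": "carry_out", "data": {"plan": [{"rot": [0,0,0],"xyz": [-0.001,0.005,0],"grip": 255},{"rot": [0,0,0],"xyz": [-0.001,0.007,-0.02],"grip": 255},{"rot": [0,0,0],"xyz": [-0.001,0.007,-0.06],"grip": 255},{"rot": [0,0,0],"xyz": [-0.001,0.007,-0.1],"grip": 255},{"rot": [0,0,0],"xyz": [0.02,0.03,-0.11],"grip": 255},{"rot": [0,0,0],"xyz": [0.04,0.065,-0.11],"grip": 255},{"rot": [0,0,0],"xyz": [0.06,0.1,-0.11],"grip": 255},{"rot": [0,0,0],"xyz": [0.08,0.135,-0.11],"grip": 255}]}}

```text
clock: 9.6
tool_pos: [0.6219, 0.1575, 0.1199]
eef_rot: [0.001, 1.0, -0.0, 0.001]
contact_force: [-0.1, 1.0, -0.1]
opening: 0.006
finger_force: 0.0
```

Request:
{"op": "carry_out", "data": {"plan": [{"rot": [0,0,0],"xyz": [0.02,0.035,0],"grip": 255},{"rot": [0,0,0],"xyz": [0.04,0.07,0],"grip": 255},{"rot": [0,0,0],"xyz": [0.06,0.105,0],"grip": 255},{"rot": [0,0,0],"xyz": [0.08,0.14,0],"grip": 255},{"rot": [0,0,0],"xyz": [0.1,0.17,0],"grip": 255},{"rot": [0,0,0],"xyz": [0.12,0.187,0],"grip": 255},{"rot": [0,0,0],"xyz": [0.138,0.187,0],"grip": 255},{"rot": [0,0,0],"xyz": [0.138,0.187,0],"grip": 255}]}}

```text
clock: 10.27
tool_pos: [0.4794, 0.3463, 0.1193]
eef_rot: [-0.004, 1.0, -0.0, -0.002]
contact_force: [0.0, -0.3, 0.3]
opening: 0.007
finger_force: 0.0
```

Run:
```python
from look import *
im,x=look('t9',-191)
y,f=fit(im,np.array([.57656,.06262]),x[0]); print('free fit',y[:2].round(4),np.degrees(y[2]).round(2),round(f,1))
for z in(.02,.025,.03): print(z,ray('top',128.2,199.2,z).round(4),proj('side',ray('top',128.2,199.2,z)).round(1))
s2=r.snapshot('side')
c=np.array([.57656,.06262]);b=c+.145*np.array([np.cos(x[0]),np.sin(x[0])])
o=im.copy(); 
a=cv2.resize(o[90:250,110:310],(400,320),interpolation=cv2.INTER_CUBIC); e=cv2.resize(s2[95:255,160:360],(400,320),interpolation=cv2.INTER_CUBIC)
cv2.imwrite('pics/v4.png',np.hstack([a,e])[:,:,::-1])
```

```text
t 10.27 p [0.4794 0.3463 0.1193] q [-0.51  0.77 -0.33  1.74  0.35  0.7   0.55] F [ 0.  -0.3  0.3] op 0.007
bin angle -191.64 score -33.8
free fit [0.5764 0.0628] -191.65 -33.8
0.02 [0.4837 0.3563 0.02  ] [[228.1 137.6]]
0.025 [0.4835 0.3548 0.025 ] [[228.  136.7]]
0.03 [0.4833 0.3533 0.03  ] [[228.  135.8]]
```

View pics/v4.png

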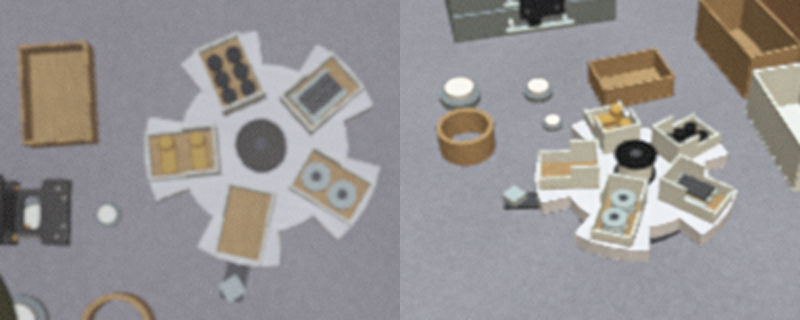

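The clear view shows the empty bin facing the pointer at (232,290): -191.65° against -191.77°, with the spool still in the middle. Now I'll press the button.

Request:
{"op": "carry_out", "data": {"plan": [{"rot": [0,0,0],"xyz": [-0.004,0.008,0.03],"grip": 255},{"rot": [0,0,0],"xyz": [-0.004,0.008,0.06],"grip": 255},{"rot": [0,0,0],"xyz": [-0.004,0.008,0.085],"grip": 255},{"rot": [0,0,0],"xyz": [-0.004,0.008,0.1],"grip": 255},{"rot": [0,0,0],"xyz": [-0.004,0.008,0.11],"grip": 255},{"rot": [0,0,0],"xyz": [-0.004,0.008,0.116],"grip": 255},{"rot": [0,0,0],"xyz": [-0.004,0.008,0.116],"grip": 255}]}}

```text
clock: 10.95
tool_pos: [0.4891, 0.3509, 0.0024]
eef_rot: [0.001, 1.0, -0.001, -0.0]
contact_force: [-0.5, 0.7, 0.7]
opening: 0.003
finger_force: 0.0
```

Request:
{"op": "carry_out", "data": {"plan": [{"rot": [0,0,0],"xyz": [0,0,0.002],"grip": 255},{"rot": [0,0,0],"xyz": [0,0,0.004],"grip": 255},{"rot": [0,0,0],"xyz": [0,0,0.006],"grip": 255},{"rot": [0,0,0],"xyz": [0,0,0.006],"grip": 255}]}}

```text
clock: 11.28
tool_pos: [0.4886, 0.352, -0.0024]
eef_rot: [-0.0, 1.0, 0.0, 0.0]
contact_force: [0.2, -0.3, 0.6]
opening: 0.007
finger_force: 0.0
```

Request:
{"op": "carry_out", "data": {"plan": [{"rot": [0,0,0],"xyz": [0.005,0.002,0],"grip": 255},{"rot": [0,0,0],"xyz": [0.005,0.002,0.002],"grip": 255},{"rot": [0,0,0],"xyz": [0.005,0.002,0.004],"grip": 255},{"rot": [0,0,0],"xyz": [0.005,0.002,0.006],"grip": 255},{"rot": [0,0,0],"xyz": [0.005,0.002,0.006],"grip": 255}]}}

```text
clock: 11.7
tool_pos: [0.4831, 0.3537, -0.0092]
eef_rot: [-0.0, 1.0, -0.0, -0.0]
contact_force: [1.3, 0.2, 0.2]
opening: 0.005
finger_force: 0.0
```

Request:
{"op": "carry_out", "data": {"plan": [{"rot": [0,0,0],"xyz": [0,0,0.002],"grip": 255},{"rot": [0,0,0],"xyz": [0,0,0.003],"grip": 255},{"rot": [0,0,0],"xyz": [0,0,0.003],"grip": 255}]}}

```text
clock: 11.95
tool_pos: [0.4832, 0.3537, -0.0121]
eef_rot: [-0.0, 1.0, -0.0, -0.0]
contact_force: [-0.1, -0.1, 0.0]
opening: 0.006
finger_force: 0.0
```

Request:
{"op": "carry_out", "data": {"plan": [{"rot": [0,0,0],"xyz": [0,0,0.002],"grip": 255},{"rot": [0,0,0],"xyz": [0,0,0.003],"grip": 255},{"rot": [0,0,0],"xyz": [0,0,0.003],"grip": 255}]}}

```text
clock: 12.2
tool_pos: [0.4835, 0.354, -0.0148]
eef_rot: [-0.0, 1.0, 0.0, 0.0]
contact_force: [0.5, 1.4, 1.6]
opening: 0.006
finger_force: 1.1
```

Request:
{"op": "carry_out", "data": {"plan": [{"rot": [0,0,0],"xyz": [0,0,0.002],"grip": 255},{"rot": [0,0,0],"xyz": [0,0,0.003],"grip": 255},{"rot": [0,0,0],"xyz": [0,0,0.003],"grip": 255}]}}

```text
clock: 12.45
tool_pos: [0.4835, 0.354, -0.0177]
eef_rot: [-0.0, 1.0, 0.0, 0.0]
contact_force: [-0.2, 0.1, 4.1]
opening: 0.006
finger_force: 1.9
```

Contact began at about -0.014. I'll push on to the stop.

Request:
{"op": "carry_out", "data": {"plan": [{"rot": [0,0,0],"xyz": [0,0,0.002],"grip": 255},{"rot": [0,0,0],"xyz": [0,0,0.003],"grip": 255},{"rot": [0,0,0],"xyz": [0,0,0.003],"grip": 255}]}}

```text
clock: 12.7
tool_pos: [0.4836, 0.354, -0.0194]
eef_rot: [-0.0, 1.0, 0.0, 0.0]
contact_force: [-1.4, -2.2, 14.5]
opening: 0.003
finger_force: 6.9
```

Request:
{"op": "carry_out", "data": {"plan": [{"rot": [0,0,0],"xyz": [0,0,0.001],"grip": 255},{"rot": [0,0,0],"xyz": [0,0,0.001],"grip": 255}]}}

```text
clock: 12.87
tool_pos: [0.4836, 0.354, -0.0196]
eef_rot: [-0.0, 1.0, 0.0, 0.001]
contact_force: [-2.9, -2.7, 21.2]
opening: 0.002
finger_force: 10.4
```

The force climbed from 14 to 21 N with no further travel, so the button is fully down. Releasing straight up.

Request:
{"op": "carry_out", "data": {"plan": [{"rot": [0,0,0],"xyz": [0,0,-0.005],"grip": 255},{"rot": [0,0,0],"xyz": [0,0,-0.012],"grip": 255},{"rot": [0,0,0],"xyz": [0,0,-0.03],"grip": 255},{"rot": [0,0,0],"xyz": [0,0,-0.06],"grip": 255},{"rot": [0,0,0],"xyz": [0,0,-0.1],"grip": 255},{"rot": [0,0,0],"xyz": [0,0,-0.13],"grip": 255},{"rot": [0,0,0],"xyz": [0,0,-0.13],"grip": 255},{"rot": [0,0,0],"xyz": [0,0,-0.13],"grip": 255}]}}

```text
clock: 13.53
tool_pos: [0.4841, 0.3546, 0.1097]
eef_rot: [-0.0, 1.0, 0.001, 0.001]
contact_force: [-0.1, -0.7, -0.4]
opening: 0.003
finger_force: 0.0
```

Run:
```python
from look import *
im,x=look('t10',-191)
b=snap('side','s10').astype(int); a=cv2.cvtColor(cv2.imread('pics/side0.png'),cv2.COLOR_BGR2RGB).astype(int)
d=abs(a-b).sum(2); print('button/housing diff',d[132:147,218:242].max(),'tape',d[150:178,176:210].max(),'tray',d[122:150,252:300].max())
if abs(np.degrees(x[0])+191.77)<1 and d[132:147,218:242].max()<60: print(r.finish_job())
```

```text
t 13.53 p [0.4841 0.3546 0.1097] q [-0.53  0.79 -0.32  1.73  0.36  0.68  0.53] F [-0.1 -0.7 -0.4] op 0.003
bin angle -191.64 score -33.8
button/housing diff 35 tape 29 tray 292
the job is handed in; nothing more can be done
None
```

The job is handed in: the empty bin faces the pointer to within about 0.2° by the cameras. After that I pressed the call button to its stop and let it spring back, all in about 13.5 s. The spool was still in the middle when I last looked, just before the press. My last image check showed no change at the button or tape, but it flagged one by the tray that I didn't look into; it is probably the turned bins overlapping that part of the view.

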